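# Set out the stirring station

## Robot

A 6-joint arm with a two-finger parallel gripper is mounted at the origin on the work surface. World frame = base frame: x ahead of the robot, y to its left, z up, the work surface at z = 0. Lengths are in m, angles in degrees, forces in N, time in s.
With the tool pointing down it reaches from about 0.375 to 0.9 m from the base axis. Payload 3.1 kg.
Tool frame: the origin (TCP) lies midway between the tips of the shut fingers; the grasp point (between the pads) lies 19 mm behind it; z points along the fingers, y is the line along which they close (so a half turn about z gives the same grasp; the last joint's range is limited). The gripper opens to 87 mm and grips with 3 to 60 N. Pads are 19 mm wide; open, the fingers measure 117 mm over their backs; the gripper's body (75 mm by 190 mm) begins 51 mm behind the grasp point.
Start: joints at [59.101, 30.224, 82.088, -0, 67.689, -10.227], TCP at [0.221, 0.585, 0.223] pointing down, gripper open.
Joint ranges: [-176.69, 176.69], [-43.24, 126.21], [12.49, 139.97], [-82, 262], [0, 151.66], [-163.58, 163.58]. Speed limits (degrees/s): [159.86, 159.86, 180, 180, 180, 180].

## Interface

Orientations are given as a 3x3 rotation matrix whose columns are the frame's x, y, z axes.
In Python, from rig import read_state, optics, bot gives the robot as it stands. The module is installed in compiled form; this text tells all that it offers.
- The arm moves only by the tool send_rows, never from a script. Its argument "commands" is a list of rows, each a list of 7 numbers: the turn, a rotation vector about the tool's x, y, z in units of 5 degrees (1.0 is 5 degrees), then the shift along the tool's x, y, z in units of 30 mm (1.0 is 30 mm), then the opening, from 0 (shut) to 1 (fully open). In form: [[rx, ry, rz, tx, ty, tz, gripper], ...]. A call has 1 to 20 rows; each row is the pose to reach, as a shift and turn from the pose commanded when the call began, along the tool's axes at that moment; what a row does not reach only later rows make up. A row lasts 1/12 s, in which the tool goes at most 41.7 mm and 7.16 degrees, less where a joint would pass 70% of its speed; a pose out of reach is approached as far as the arm can. A call with a gripper value outside its range is refused whole. The fingers move at their own pace and stop on an object; the grip force is fixed at half the most. Time passes only in rows, so rows that repeat a pose let the fingers close. It gives the time, the measured TCP pose, the force, the opening and the grip force at its end, in the units of the state.
- read_state(): the state, without advancing time (a new reading comes with each control period).
- optics.capture(name): name is "scene" or "top" or "wrist"; returns a dict with "image" (480x640x3 uint8, blue, green, red), "intrinsics" (3x3 intrinsics, pixels), "extrinsics" (4x4, takes a point from world to camera coordinates); the wrist camera has in their place "T_tool_cam" (4x4, takes a point from camera to tool coordinates, whose origin is the TCP and whose axes are the flange's). Camera axes: x right, y down, z forward; pixel columns grow to the right and rows downward; lengths in m; the calibration is good to about 2 mm. A picture is of the moment at which its call begins: read the wrist's pose just before it. There is no depth.
- bot.hand_in(): hands the job in; it is judged then, once.
The state is a dict: "time_s": time; "joint_positions": joint angles; "qvel": joint speeds; "tau": joint torques, N m; "position": TCP position; "tcp_rot": TCP orientation; "force": force on the tool from outside, world axes, zero at the start; "moment": the same for the moment, N m; "opening": opening from 0.0 (shut) to 1.0 (fully open); "grasp_force": force on a finger pad.
Only numpy, scipy, OpenCV 4.12 (cv2) and the standard library are available. Lean on these libraries where they do the work, as an engineer would, in place of code of your own. Each camera call takes 0.05 s, during which the arm holds its last target. There are 200 camera calls.

## Task

Set out the lab bench for a stirring run: stand the steel beaker centred on the stirrer's round plate and close it with its lid. Line up the other three upright on the cork board, each centred in one of its marked circles: the conical flask in the middle circle, the white jar in the end circle nearest the stirrer and the brown bottle in the end circle farthest from it. Do not tip any of them over, and finish with everything let go and standing still.

Things in the scene. Friction and masses are not known exactly. Their poses are not given: they have to be found in the camera images.
- beaker: Open stainless steel beaker, a plain round cup, 60 mm outside diameter, 54 mm inside, 75 mm tall, 4 mm floor; origin at the centre of its underside, z up; loose, about 140 g. Starts upright on the table.
- lid: Loose grey round lid of the beaker, about 70 g, starts knob up on the table. From below: boss 42 mm in diameter, 8 mm deep (goes into the beaker's mouth); flange 72 mm in diameter, 8 to 12 mm; black upright round knob 24 mm in diameter, 12 to 40 mm. Origin at the centre of the boss's underside, z up. Seated with the flange on the rim, its origin is 67 mm above the beaker's.
- bottle: Brown glass reagent bottle with black cap: body 54 mm in diameter up to 66 mm, shoulder to 78 mm, cap 32 mm in diameter from 80 to 98 mm (total height 98 mm); origin at the centre of its underside, z up; loose, about 160 g. Starts upright on the table.
- flask: White plastic conical flask with a black rubber stopper: base 64 mm in diameter, cone from 6 to 66 mm, straight neck 28 mm in diameter from 66 to 100 mm, stopper 22 mm in diameter from 100 to 112 mm; origin at the centre of its underside, z up; loose, about 130 g. Starts upright on the table; best gripped at the neck.
- jar: Small white ceramic sample jar with a steel screw cap: 48 mm in diameter up to 42 mm, cap 50 mm in diameter from 42 to 56 mm; origin at the centre of its underside, z up; loose, about 120 g. Starts upright on the table.
- stirrer: Fixed magnetic stirrer: white housing 120 mm wide, reaching 90 mm in front of (-x) and 60 mm behind the origin, two black knobs in front; on top a round steel plate 100 mm in diameter. Origin at table level under the plate's centre; plate top 60 mm above it. x points away from the robot, turned up to 0.3 rad. It stands left or right on the bench, the board on the other side.
- board: Fixed cork board, 100 (x) by 270 (y) by 10 mm; origin at the centre of its underside. x points away from the robot, y to the robot's left, turned up to 0.25 rad. Three flat marked circles, 72 mm in diameter, at x = 0, y = -80, 0, +80 mm on its top. Nearest the stirrer is the one at -80 when the stirrer is on the robot's right, +80 when on the left.
Mind the look-alikes: they are no part of the job. Leave any blue look-alike of the lid alone. What is shaped like the jar but green is not meant.

How it is judged (in metres and radians):
At the end, for the whole second after the job is handed in: Beaker on the plate within 13 mm of its centre, lid level on its rim (9 mm, height 3 mm); on the board flask in the middle circle, jar in the end circle nearest the stirrer, bottle in the other, each within 13 mm of centre along each board axis; all upright (0.08 rad), below 10 mm/s (((y of stirrer in the frame of board above 0 m and x of jar in the frame of board between -0.013 and 0.013 m and y of jar in the frame of board between 0.067 and 0.093 m and z of jar in the frame of board between 0.006 and 0.014 m and x of bottle in the frame of board between -0.013 and 0.013 m and y of bottle in the frame of board between -0.093 and -0.067 m and z of bottle in the frame of board between 0.006 and 0.014 m) or (y of stirrer in the frame of board below 0 m and x of jar in the frame of board between -0.013 and 0.013 m and y of jar in the frame of board between -0.093 and -0.067 m and z of jar in the frame of board between 0.006 and 0.014 m and x of bottle in the frame of board between -0.013 and 0.013 m and y of bottle in the frame of board between 0.067 and 0.093 m and z of bottle in the frame of board between 0.006 and 0.014 m)) and x of flask in the frame of board between -0.013 and 0.013 m and y of flask in the frame of board between -0.013 and 0.013 m and z of flask in the frame of board between 0.006 and 0.014 m and horizontal distance between beaker and stirrer below 0.013 m and z of beaker in the frame of stirrer between 0.056 and 0.064 m and horizontal distance between lid and beaker below 0.009 m and z of lid in the frame of beaker between 0.064 and 0.07 m and angle between each of beaker, lid, bottle, flask, jar's own z axis and vertical below 0.08 rad and linear speed of each of beaker, lid, bottle, flask, jar below 0.01 m/s); the robot touches nothing.
It fails at once if the beaker, lid, bottle, flask or jar is tipped over (leans by more than 0.7 rad) (angle between any of beaker, lid, bottle, flask, jar's own z axis and vertical above 0.7 rad).
It also fails if it takes over 144 s, if anything falls off the work surface, if the arm or the gripper's body presses on something with over 40 N, if the wrist force passes 120 N, or if a joint passes its speed limit or range.

## Working session

There is one attempt and no reset: what is moved stays moved. The work goes in short steps, Python scripts to look and compute and a tool call to move; the robot and the scene stay as the last step left them, time stands still between calls to the robot, and variables do not carry over. Pictures are saved under pics/ and viewed, at most 14 in all, crops included, and the job is handed in when it is done.

Besides the shell and the picture viewer there is one more tool, called after ">>>" in YAML: its name, and indented under it one key for each argument. send_rows: Moves the arm, as the interface text tells. Its arguments: {"type":"object","properties":{"commands":{"type":"array","items":{"type":"array","items":{"type":"number"}}}},"required":["commands"]}

```bash
mkdir -p pics; python3 - <<'E'
from rig import read_state, optics, bot
import cv2, numpy as np
np.set_printoptions(precision=4,suppress=True)
s=read_state(); print(s)
for n in("scene","top"):
    c=optics.capture(n); cv2.imwrite(f"pics/{n}0.png",c["image"]); print(n,c["intrinsics"],c["extrinsics"])
c=optics.capture("wrist"); print(c["T_tool_cam"],c["intrinsics"])
E
```

```text
{'time_s': 0.0, 'joint_positions': array([ 59.0996,  30.2809,  82.1582,  -0.0009,  67.6887, -10.2276]), 'qvel': array([-0.0304,  0.0188,  0.0129, -0.0523, -0.0386,  0.0627]), 'tau': array([ -0.0003, -44.0039, -17.6592,   0.0632,   0.0582,  -0.0002]), 'position': array([0.2202, 0.5841, 0.2215]), 'tcp_rot': array([[-0.9356,  0.353 , -0.0011],
       [ 0.353 ,  0.9356, -0.0019],
       [ 0.0004, -0.0022, -1.    ]]), 'force': array([ 0.3385, -0.2141, -0.3202]), 'moment': array([ 0.0491,  0.0248, -0.0153]), 'grasp_force': 0.0, 'opening': 1.0014755039300318}
scene [[479.8184   0.     320.0462]
 [  0.     479.8184 241.1927]
 [  0.       0.       1.    ]] [[ 0.4959  0.8682 -0.02   -0.1947]
 [ 0.6473 -0.3849 -0.6579 -0.2312]
 [-0.5788  0.3133 -0.7529  1.3563]
 [ 0.      0.      0.      1.    ]]
top [[484.9741   0.     323.9591]
 [  0.     484.9741 241.3842]
 [  0.       0.       1.    ]] [[-0.0666 -0.9978  0.0018  0.0166]
 [-0.9769  0.0648 -0.2036  0.4032]
 [ 0.203  -0.0154 -0.9791  0.8564]
 [ 0.      0.      0.      1.    ]]
[[ 0.0001 -0.9542 -0.2991  0.0816]
 [ 1.     -0.0004  0.0017  0.0005]
 [-0.0017 -0.2991  0.9542 -0.1619]
 [ 0.      0.      0.      1.    ]] [[416.1138   0.     311.61  ]
 [  0.     416.1138 244.6588]
 [  0.       0.       1.    ]]
```

View pics/top0.png

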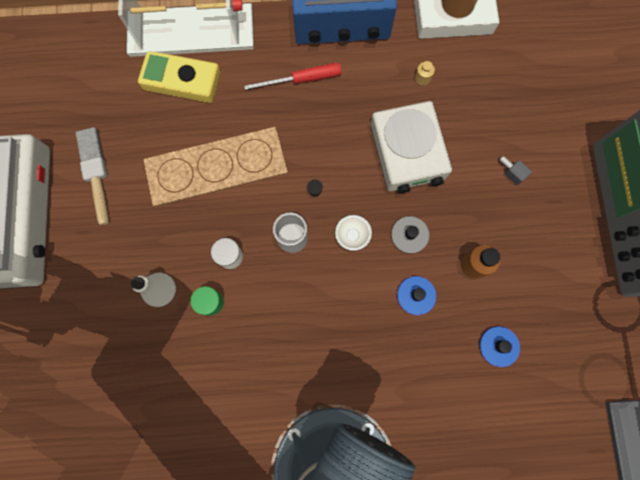

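View pics/scene0.png

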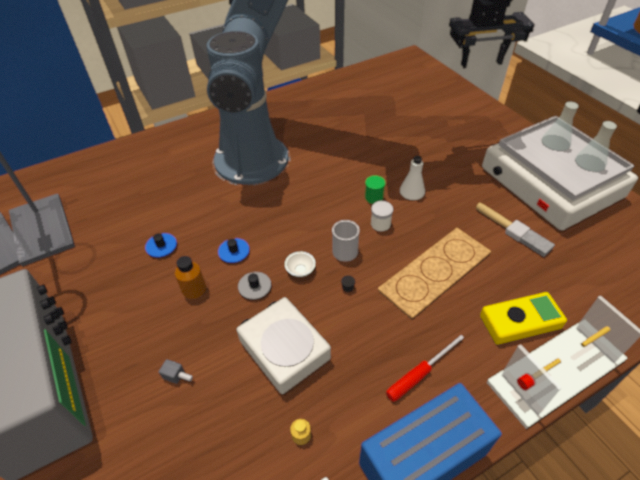

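```bash
cat > h.py <<'E'
import numpy as np, cv2
from rig import read_state, optics, bot
np.set_printoptions(precision=4,suppress=True)
def onplane(uv,z,K,E):
    R,t=E[:3,:3],E[:3,3]; o=-R.T@t
    d=R.T@np.linalg.solve(K,np.r_[uv,1.0]); return o+d*(z-o[2])/d[2]
def proj(P,K,E):
    p=K@(E[:3,:3]@np.asarray(P)+E[:3,3]); return p[:2]/p[2]
def blobs(mask,amin=30):
    n,l,st,c=cv2.connectedComponentsWithStats(mask.astype(np.uint8))
    return [(st[i],c[i],l==i) for i in range(1,n) if st[i][4]>=amin]
E
python3 - <<'E'
from h import *
c=optics.capture("top"); im=c["image"];K,E=c["intrinsics"],c["extrinsics"]
hsv=cv2.cvtColor(im,cv2.COLOR_BGR2HSV);H,S,V=cv2.split(hsv)
low=(S<45)&(V>70)
dark=(V<45)
for nm,m in(("lowsat",low),("dark",dark)):
    print(nm)
    for st,ct,l in blobs(m,60):
        if 60<ct[0]<540 and 90<ct[1]<370: print(st,ct)
cork=cv2.inRange(hsv,(8,60,130),(25,200,255))
for st,ct,l in blobs(cv2.morphologyEx(cork,cv2.MORPH_CLOSE,np.ones((5,5))),3000):
    cs,_=cv2.findContours(l.astype(np.uint8),0,2); r=cv2.minAreaRect(cs[0]); print("cork",st,ct,r)
    B=np.array([onplane(p,.01,K,E) for p in cv2.boxPoints(r)]);print(B, B.mean(0), np.linalg.norm(np.diff(B,axis=0),axis=1))
cv2.imwrite("pics/crop1.png",cv2.resize(im[90:370,120:520],None,fx=2,fy=2,interpolation=2))
E
```

```text
lowsat
[ 371  101   81   90 5117] [409.9601 144.6877]
[  76  127   31   55 1106] [ 90.1221 154.3499]
[500 157  31  25 331] [516.6737 168.5559]
[ 273  212   34   41 1095] [290.3132 231.5059]
[ 335  215   37   36 1049] [352.9371 232.3718]
[391 216  38  37 950] [409.5695 234.6611]
[211 238  31  31 732] [226.1735 252.8989]
[133 273  43  34 959] [157.0615 289.1679]
dark
[431 178  12   8  75] [436.1333 181.5733]
[397 185  13   8  78] [403.141  188.6795]
[131 279  13  10  87] [137.2069 283.6552]
cork [ 143  126  145   80 6762] [214.1998 165.6432] ((214.14022827148438, 165.71017456054688), (49.19596862792969, 139.51449584960938), 76.26373291015625)
[[0.6021 0.3417 0.01  ]
 [0.6551 0.0698 0.01  ]
 [0.5522 0.0515 0.01  ]
 [0.5019 0.3181 0.01  ]] [0.5778 0.1953 0.01  ] [0.277  0.1045 0.2713]
```

View pics/crop1.png

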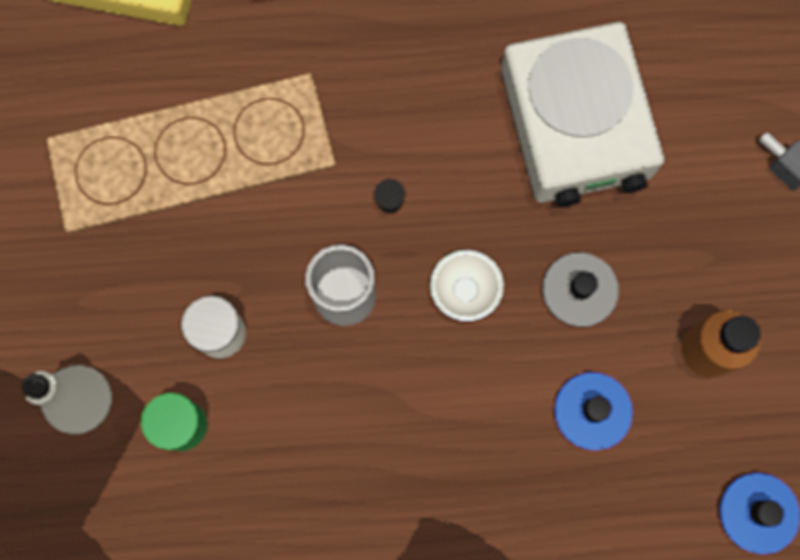

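The crop shows the white jar at crop (210,323), with its green look-alike at (172,421). The grey lid is at (581,289), and the blue look-alikes at (594,410) and (760,512). The white jar and the grey lid match the description. The beaker rim is at (340,279), the bottle cap at (740,333), the flask stopper at (36,386), the plate at (580,87), and the circles at (110,170), (190,150) and (269,131).

```bash
python3 - <<'E'
from h import *
c=optics.capture("top"); im=c["image"];K,E=c["intrinsics"],c["extrinsics"]
c2=optics.capture("scene");K2,E2=c2["intrinsics"],c2["extrinsics"]
P={"beaker":((340.5,279),.075),"lidfl":((581,289.5),.012),"lidknob":((583.5,284.5),.04),"jar":((210.5,323.5),.056),"bottle":((740.5,333),.098),"flask":((36,386),.112),"plate":((580.5,87),.06),"cL":((110.5,170.5),.01),"cM":((190,150.5),.01),"cR":((269,131),.01),"green":((172,421),.056)}
for k,(u,z) in P.items():
    w=onplane(((u[0]-.5)/2+120,(u[1]-.5)/2+90),z,K,E); print(k,w,"scene px",proj(w,K2,E2))
cv2.imwrite("pics/crop2.png",cv2.resize(c2["image"][145:395,140:540],None,fx=2,fy=2,interpolation=2))
E
```

```text
beaker [0.4226 0.0495 0.075 ] scene px [345.29  229.506]
lidfl [ 0.412  -0.1768  0.012 ] scene px [254.3793 284.7488]
lidknob [ 0.4107 -0.1741  0.04  ] scene px [253.6933 276.1427]
jar [0.3936 0.1702 0.056 ] scene px [381.9864 208.0038]
bottle [ 0.3466 -0.2929  0.098 ] scene px [184.8061 261.2611]
flask [0.3389 0.3063 0.112 ] scene px [417.0929 157.895 ]
plate [ 0.5982 -0.1871  0.06  ] scene px [287.3867 341.0133]
cL [0.5628 0.2736 0.01  ] scene px [459.2744 250.3713]
cM [0.5785 0.1949 0.01  ] scene px [436.6387 268.6995]
cR [0.5938 0.1161 0.01  ] scene px [412.3614 288.141 ]
green [0.3078 0.2065 0.056 ] scene px [374.4313 181.9153]
```

View pics/crop2.png

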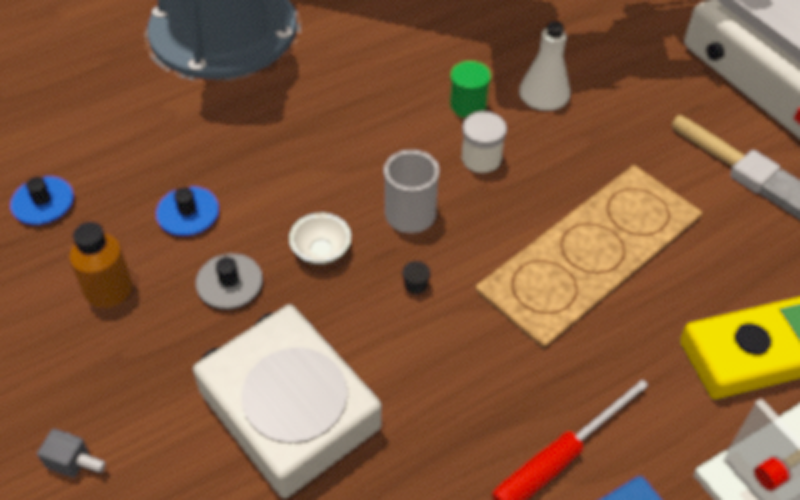

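>>> send_rows:
  commands:
    - [11.64,0,0,0,0,0,1]

```text
time_s: 0.38
position: [0.2171, 0.5786, 0.2218]
tcp_rot: [[-0.936, 0.35, -0.049], [0.353, 0.927, -0.126], [0.001, -0.135, -0.991]]
force: [-1.0, 0.0, -1.4]
opening: 1.002
grasp_force: 0.0
```

I put the turn on rx instead of rz by mistake. It was a single row, in free space. I'll let it settle, read the tilt and undo it.

>>> send_rows:
  commands:
    - [0,0,0,0,0,0,1]
    - [0,0,0,0,0,0,1]
    - [0,0,0,0,0,0,1]

```text
time_s: 0.63
position: [0.2207, 0.5851, 0.2224]
tcp_rot: [[-0.936, 0.35, -0.043], [0.353, 0.929, -0.114], [-0.0, -0.122, -0.993]]
force: [0.1, 0.1, -0.7]
opening: 0.999
grasp_force: 0.0
```

```bash
cat >> h.py <<'E'
from scipy.spatial.transform import Rotation as Rn
YAW=11.1
def goal(target,yaw=YAW):
    """row (units) from the measured pose to target, pointing down, tool y at yaw"""
    s=read_state(); R=s["tcp_rot"]; p=s["position"]; a=np.radians(yaw)
    y=np.array([np.cos(a),np.sin(a),0]); z=np.array([0,0,-1.]); G=np.c_[np.cross(y,z),y,z]
    rv=Rn.from_matrix(R.T@G).as_rotvec(degrees=True)/5
    return np.round(np.r_[rv,R.T@(np.asarray(target)-p)/.03],2)
def report():
    s=read_state(); print("t",s["time_s"],"p",s["position"],"open",s["opening"],"gf",s["grasp_force"],"F",s["force"])
E
python3 -c "
from h import *
report(); print(read_state()['tcp_rot']); print(goal([.4226,.0495,.15]))"
```

```text
t 0.6333 p [0.2207 0.5851 0.2224] open 0.99862448312886 gf 0.0 F [ 0.0726  0.1364 -0.6586]
[[-0.9357  0.3502 -0.0431]
 [ 0.3529  0.9287 -0.1144]
 [-0.0001 -0.1222 -0.9925]]
[ -1.28   0.71  11.63 -12.6  -13.93   4.15]
```

>>> send_rows:
  commands:
    - [-1.28,0.71,11.63,-12.6,-13.93,4.15,1]
    - [-1.28,0.71,11.63,-12.6,-13.93,4.15,1]
    - [-1.28,0.71,11.63,-12.6,-13.93,4.15,1]
    - [-1.28,0.71,11.63,-12.6,-13.93,4.15,1]
    - [-1.28,0.71,11.63,-12.6,-13.93,4.15,1]
    - [-1.28,0.71,11.63,-12.6,-13.93,4.15,1]
    - [-1.28,0.71,11.63,-12.6,-13.93,4.15,1]
    - [-1.28,0.71,11.63,-12.6,-13.93,4.15,1]
    - [-1.28,0.71,11.63,-12.6,-13.93,4.15,1]
    - [-1.28,0.71,11.63,-12.6,-13.93,4.15,1]
    - [-1.28,0.71,11.63,-12.6,-13.93,4.15,1]
    - [-1.28,0.71,11.63,-12.6,-13.93,4.15,1]
    - [-1.28,0.71,11.63,-12.6,-13.93,4.15,1]
    - [-1.28,0.71,11.63,-12.6,-13.93,4.15,1]
    - [-1.28,0.71,11.63,-12.6,-13.93,4.15,1]
    - [-1.28,0.71,11.63,-12.6,-13.93,4.15,1]
    - [-1.28,0.71,11.63,-12.6,-13.93,4.15,1]
    - [-1.28,0.71,11.63,-12.6,-13.93,4.15,1]
    - [-1.28,0.71,11.63,-12.6,-13.93,4.15,1]
    - [-1.28,0.71,11.63,-12.6,-13.93,4.15,1]

```text
time_s: 2.3
position: [0.4219, 0.0501, 0.1514]
tcp_rot: [[-0.195, 0.981, -0.0], [0.981, 0.195, -0.003], [-0.002, -0.001, -1.0]]
force: [-0.5, 0.2, 0.5]
opening: 0.999
grasp_force: 0.0
```

```bash
python3 - <<'E'
from h import *
report(); s=read_state(); c=optics.capture("wrist"); cv2.imwrite("pics/w1.png",c["image"])
T=np.eye(4);T[:3,:3]=s["tcp_rot"];T[:3,3]=s["position"]; E=np.linalg.inv(T@c["T_tool_cam"])
print("predicted px", proj([.4226,.0495,.075],c["intrinsics"],E)); print(goal([.4226,.0495,.031]))
np.save("E.npy",E)
E
```

```text
t 2.3 p [0.4219 0.0501 0.1514] open 0.9987377624651738 gf 0.0 F [-0.4537  0.1633  0.5084]
predicted px [310.3675 258.396 ]
[-0.01  0.03  0.03 -0.01  0.02  4.01]
```

View pics/w1.png

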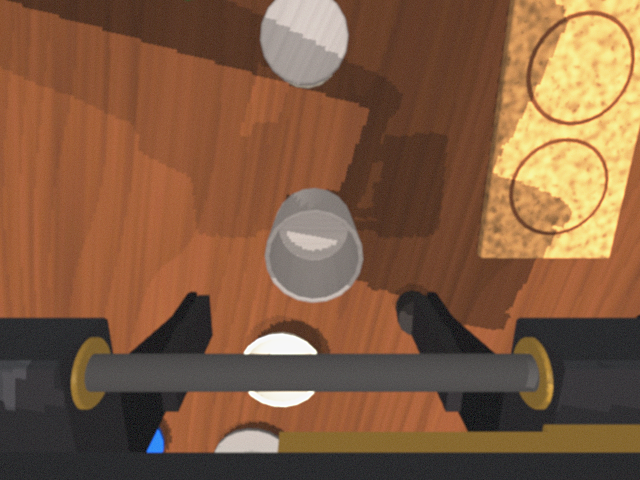

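The wrist view shows the beaker rim centred at (314,255), about 2 mm from the prediction. I'll correct for that, go down and grip.

>>> send_rows:
  commands:
    - [0,0,0,0.05,0.07,1,1]
    - [0,0,0,0.05,0.07,2,1]
    - [0,0,0,0.05,0.07,3,1]
    - [0,0,0,0.05,0.07,3.5,1]
    - [0,0,0,0.05,0.07,4,1]
    - [0,0,0,0.05,0.07,4,1]
    - [0,0,0,0.05,0.07,4,0.3]
    - [0,0,0,0.05,0.07,4,0.3]
    - [0,0,0,0.05,0.07,4,0.3]
    - [0,0,0,0.05,0.07,4,0.3]
    - [0,0,0,0.05,0.07,4,0.3]
    - [0,0,0,0.05,0.07,4,0.3]
    - [0,0,0,0.05,0.07,4,0.3]
    - [0,0,0,0.05,0.07,3,0.3]
    - [0,0,0,0.05,0.07,2,0.3]
    - [0,0,0,0.05,0.07,1,0.3]
    - [0,0,0,0.05,0.07,0,0.3]
    - [0,0,0,0.05,0.07,-1,0.3]
    - [0,0,0,0.05,0.07,-1,0.3]

```text
time_s: 3.93
position: [0.4274, 0.0505, 0.1858]
tcp_rot: [[-0.193, 0.981, 0.01], [0.981, 0.193, -0.004], [-0.006, 0.009, -1.0]]
force: [1.0, 0.2, -2.0]
opening: 0.671
grasp_force: 29.8
```

```bash
python3 - <<'E'
from h import *
report(); s=read_state(); c=optics.capture("wrist")
cv2.imwrite("pics/w2.png",c["image"])
print(goal([.5982,-.1871,.18])); print(s["tcp_rot"])
E
```

```text
t 3.9333 p [0.4274 0.0505 0.1858] open 0.67073935509924 gf 29.81931076697947 F [ 1.0157  0.17   -2.0394]
[ 0.07  0.06  0.   -8.88  4.1   0.19]
[[-0.1928  0.9812  0.0103]
 [ 0.9812  0.1928 -0.004 ]
 [-0.006   0.0094 -0.9999]]
```

>>> send_rows:
  commands:
    - [0.07,0.06,0,-2,1,0,0.3]
    - [0.07,0.06,0,-3,1.5,0,0.3]
    - [0.07,0.06,0,-4,2,0,0.3]
    - [0.07,0.06,0,-5,2.5,0,0.3]
    - [0.07,0.06,0,-6,3,0,0.3]
    - [0.07,0.06,0,-7,3.4,0.1,0.3]
    - [0.07,0.06,0,-8,3.8,0.2,0.3]
    - [0.07,0.06,0,-8.6,4,0.2,0.3]
    - [0.07,0.06,0,-8.88,4.1,0.2,0.3]
    - [0.07,0.06,0,-8.88,4.1,0.2,0.3]
    - [0.07,0.06,0,-8.88,4.1,0.2,0.3]
    - [0.07,0.06,0,-8.88,4.1,0.2,0.3]
    - [0.07,0.06,0,-8.88,4.1,0.2,0.3]

```text
time_s: 5.07
position: [0.5951, -0.1851, 0.1753]
tcp_rot: [[-0.194, 0.981, -0.009], [0.981, 0.194, 0.003], [0.004, -0.009, -1.0]]
force: [0.3, 0.0, -2.0]
opening: 0.674
grasp_force: 29.8
```

```bash
python3 - <<'E'
from h import *
report(); s=read_state(); print(s["tcp_rot"]); c=optics.capture("wrist")
cv2.imwrite("pics/w2.png",c["image"])
T=np.eye(4);T[:3,:3]=s["tcp_rot"];T[:3,3]=s["position"]; E=np.linalg.inv(T@c["T_tool_cam"])
print("plate px",proj([.5982,-.1871,.06],c["intrinsics"],E),"rim px if centred",proj(s["position"]+[0,0,.044],c["intrinsics"],E))
print(goal([.5982,-.1871,.093]))
E
```

```text
t 5.0667 p [ 0.5951 -0.1851  0.1753] open 0.6738053085361598 gf 29.819181128186756 F [ 0.2942  0.0496 -2.0494]
[[-0.1938  0.981  -0.0095]
 [ 0.981   0.1939  0.0025]
 [ 0.0043 -0.0088 -1.    ]]
plate px [314.8743 243.4059] rim px if centred [306.1343 376.8476]
[-0.09 -0.04  0.02 -0.09  0.1   2.75]
```

View pics/w2.png

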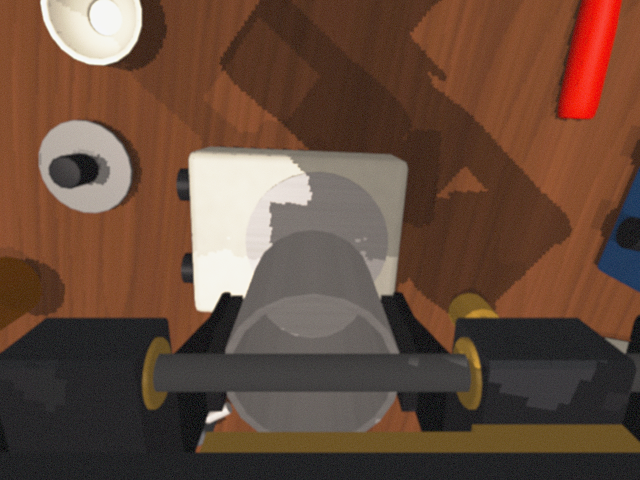

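The plate is centred at about (317,242), as predicted, and the beaker is held upright. Lowering.

>>> send_rows:
  commands:
    - [-0.09,-0.04,0.02,-0.09,0.1,0.7,0.3]
    - [-0.09,-0.04,0.02,-0.09,0.1,1.4,0.3]
    - [-0.09,-0.04,0.02,-0.09,0.1,2,0.3]
    - [-0.09,-0.04,0.02,-0.09,0.1,2.4,0.3]
    - [-0.09,-0.04,0.02,-0.09,0.1,2.65,0.3]
    - [-0.09,-0.04,0.02,-0.09,0.1,2.65,0.3]
    - [-0.09,-0.04,0.02,-0.09,0.1,2.65,0.3]
    - [-0.09,-0.04,0.02,-0.09,0.1,2.65,0.3]

```text
time_s: 5.78
position: [0.5999, -0.1892, 0.0972]
tcp_rot: [[-0.191, 0.982, 0.003], [0.982, 0.191, -0.002], [-0.002, 0.002, -1.0]]
force: [-0.0, -0.1, -1.2]
opening: 0.67
grasp_force: 29.8
```

```bash
python3 - <<'E'
from h import *
report(); print(read_state()["tcp_rot"])
print(goal([.5982,-.1871,.092]))
E
```

```text
t 5.7833 p [ 0.5999 -0.1892  0.0972] open 0.6699415130214317 gf 29.819357596279588 F [-0.0353 -0.1068 -1.2418]
[[-0.1911  0.9816  0.0026]
 [ 0.9816  0.1911 -0.0016]
 [-0.002   0.0022 -1.    ]]
[ 0.03  0.02 -0.02  0.08 -0.04  0.17]
```

>>> send_rows:
  commands:
    - [0,0,0,0.08,-0.04,0.1,0.3]
    - [0,0,0,0.08,-0.04,0.17,0.3]
    - [0,0,0,0.08,-0.04,0.17,0.3]
    - [0,0,0,0.08,-0.04,0.17,0.3]

```text
time_s: 6.12
position: [0.5977, -0.1866, 0.0919]
tcp_rot: [[-0.191, 0.982, 0.002], [0.982, 0.191, -0.001], [-0.001, 0.001, -1.0]]
force: [-0.5, 1.5, 3.2]
opening: 0.669
grasp_force: 29.8
```

```bash
python3 -c "
from h import *
report()"
```

```text
t 6.1167 p [ 0.5977 -0.1866  0.0919] open 0.6689168575774879 gf 29.835796398911043 F [-0.473   1.5497  3.2432]
```

Contact confirmed. Releasing, lifting and going over to the lid.

>>> send_rows:
  commands:
    - [0,0,0,0,0,0,1]
    - [0,0,0,0,0,0,1]
    - [0,0,0,0,0,0,1]
    - [0,0,0,0,0,0,1]
    - [0,0,0,0,0,-1,1]
    - [0,0,0,0,0,-2,1]
    - [0,0,0,0,0,-3,1]
    - [0,0,0,0.3,-1,-3.2,1]
    - [0,0,0,0.6,-2.2,-3.2,1]
    - [0,0,0,0.9,-3.4,-3.2,1]
    - [0,0,0,1.2,-4.6,-3,1]
    - [0,0,0,1.55,-5.6,-2,1]
    - [0,0,0,1.55,-6.05,-1.2,1]
    - [0,0,0,1.55,-6.05,-1.2,1]
    - [0,0,0,1.55,-6.05,-1.2,1]
    - [0,0,0,1.55,-6.05,-1.2,1]

```text
time_s: 7.45
position: [0.4125, -0.1771, 0.1277]
tcp_rot: [[-0.19, 0.982, 0.004], [0.982, 0.19, -0.003], [-0.003, 0.003, -1.0]]
force: [0.1, -1.6, 0.3]
opening: 1.001
grasp_force: 0.0
```

```bash
python3 - <<'E'
from h import *
report(); s=read_state(); print(s["tcp_rot"])
T=np.eye(4);T[:3,:3]=s["tcp_rot"];T[:3,3]=s["position"]; c=optics.capture("wrist"); E=np.linalg.inv(T@c["T_tool_cam"])
print("lid px",proj([.4107,-.1755,.04],c["intrinsics"],E))
im=c["image"].copy()
cv2.imwrite("pics/w3.png",im[100:470,100:540])
print(goal([.411,-.1755,.017]))
c=optics.capture("top"); K,E=c["intrinsics"],c["extrinsics"]
cv2.imwrite("pics/t3.png",cv2.resize(c["image"][90:290,350:500],None,fx=3,fy=3,interpolation=2))
print(proj([.5982,-.1871,.135],K,E), proj([.5982,-.1871,.06],K,E))
E
```

```text
t 7.45 p [ 0.4125 -0.1771  0.1277] open 1.0007910475211714 gf 0.0 F [ 0.0605 -1.5827  0.316 ]
[[-0.1905  0.9817  0.0036]
 [ 0.9817  0.1905 -0.0026]
 [-0.0032  0.003  -1.    ]]
lid px [306.6964 248.4386]
[ 0.04  0.05 -0.02  0.08 -0.06  3.7 ]
[417.53   115.1674] [410.0045 133.2509]
```

View pics/w3.png

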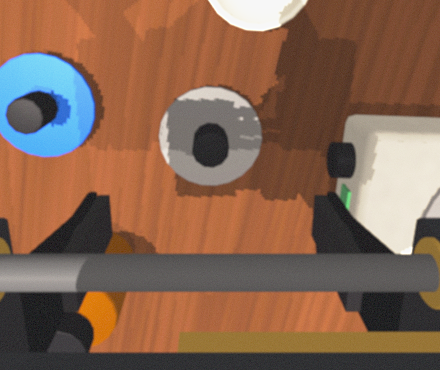

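View pics/t3.png

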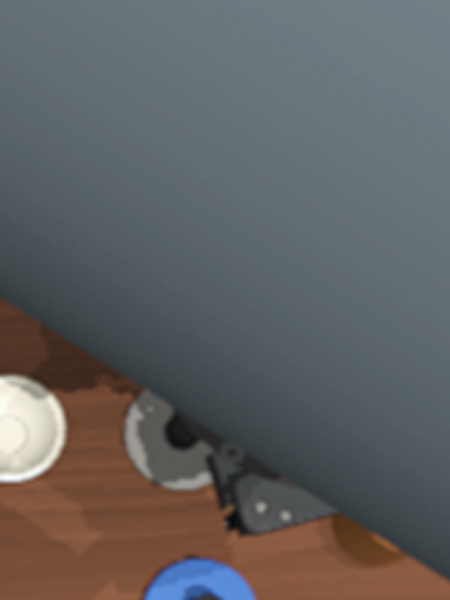

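The knob top is at about (311,247), 1–2 mm from the prediction. The arm hides the beaker in the top view. Gripping the lid.

>>> send_rows:
  commands:
    - [0,0,0,0.06,-0.02,1,1]
    - [0,0,0,0.06,-0.02,2,1]
    - [0,0,0,0.06,-0.02,2.8,1]
    - [0,0,0,0.06,-0.02,3.4,1]
    - [0,0,0,0.06,-0.02,3.65,1]
    - [0,0,0,0.06,-0.02,3.65,1]
    - [0,0,0,0.06,-0.02,3.65,1]
    - [0,0,0,0.06,-0.02,3.65,0.1]
    - [0,0,0,0.06,-0.02,3.65,0.1]
    - [0,0,0,0.06,-0.02,3.65,0.1]
    - [0,0,0,0.06,-0.02,3.65,0.1]
    - [0,0,0,0.06,-0.02,3.65,0.1]
    - [0,0,0,0.06,-0.02,3.65,0.1]
    - [0,0,0,0.06,-0.02,3.65,0.1]
    - [0,0,0,0.06,-0.02,3.65,0.1]
    - [0,0,0,0.06,-0.02,3.65,0.1]
    - [0,0,0,0.06,-0.02,3.65,0.1]

```text
time_s: 8.97
position: [0.4094, -0.1741, 0.0173]
tcp_rot: [[-0.191, 0.982, 0.0], [0.982, 0.191, -0.0], [-0.0, 0.0, -1.0]]
force: [-0.3, -0.4, 0.4]
opening: 0.321
grasp_force: 0.0
```

```bash
python3 -c "
from h import *
report(); print(goal([.411,-.1755,.22]))"
```

```text
t 8.9667 p [ 0.4094 -0.1741  0.0173] open 0.32098054069322934 gf 0.0 F [-0.2582 -0.4488  0.401 ]
[ 0.    0.01 -0.02 -0.06  0.05 -6.76]
```

>>> send_rows:
  commands:
    - [0,0,0,0,0,0,0.1]
    - [0,0,0,0,0,0,0.1]
    - [0,0,0,0,0,0,0.1]
    - [0,0,0,0,0,0,0.1]
    - [0,0,0,0,0,-0.5,0.1]
    - [0,0,0,0,0,-1.5,0.1]
    - [0,0,0,0,0,-2.5,0.1]
    - [0,0,0,0,0,-3.5,0.1]
    - [0,0,0,0,0,-4.5,0.1]
    - [0,0,0,0,0,-5.5,0.1]
    - [0,0,0,0,0,-6.2,0.1]
    - [0,0,0,0,0,-6.5,0.1]
    - [0,0,0,0,0,-6.5,0.1]
    - [0,0,0,0,0,-6.5,0.1]

```text
time_s: 10.13
position: [0.4091, -0.1738, 0.2124]
tcp_rot: [[-0.191, 0.982, 0.001], [0.982, 0.191, -0.001], [-0.001, 0.001, -1.0]]
force: [0.2, -0.5, -1.1]
opening: 0.269
grasp_force: 30.0
```

```bash
python3 - <<'E'
from h import *
report()
c=optics.capture("scene"); K,E=c["intrinsics"],c["extrinsics"]
cv2.imwrite("pics/s4.png",cv2.resize(c["image"][220:400,200:400],None,fx=3,fy=3,interpolation=2))
s=read_state()
print((proj([.5982,-.1871,.135],K,E)-[200,220])*3,(proj([.5982,-.1871,.06],K,E)-[200,220])*3, (proj(s["position"]+[0,0,.023],K,E)-[200,220])*3)
E
```

```text
t 10.1333 p [ 0.4091 -0.1738  0.2124] open 0.26910314896396975 gf 30.00007515773177 F [ 0.159  -0.5202 -1.1043]
[253.0982 299.362 ] [262.1466 363.0429] [121.3622 -24.4176]
```

View pics/s4.png

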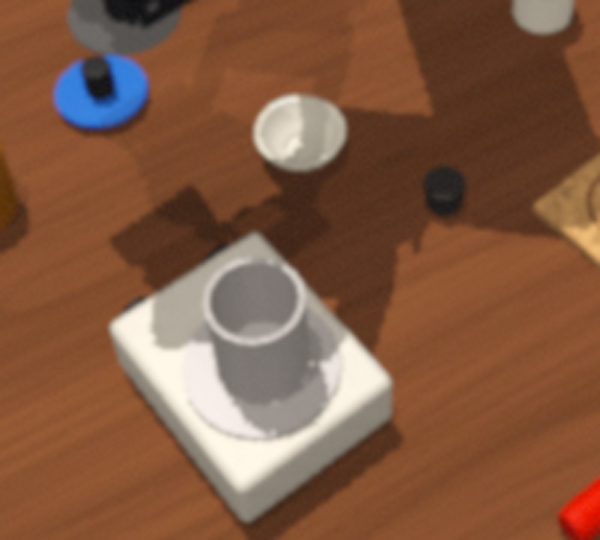

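The lid is held. The beaker's rim centre is at crop (255,301) against a predicted (253,299), so it is within about 2 mm of the plate centre. Moving the lid above it.

>>> send_rows:
  commands:
    - [0,0,0,-0.2,0.8,0,0.1]
    - [0,0,0,-0.5,1.8,0,0.1]
    - [0,0,0,-0.8,2.8,0,0.1]
    - [0,0,0,-1.1,3.8,0,0.1]
    - [0,0,0,-1.3,4.8,0,0.1]
    - [0,0,0,-1.5,5.5,0,0.1]
    - [0,0,0,-1.63,6,0.3,0.1]
    - [0,0,0,-1.63,6.13,0.7,0.1]
    - [0,0,0,-1.63,6.13,0.75,0.1]
    - [0,0,0,-1.63,6.13,0.75,0.1]
    - [0,0,0,-1.63,6.13,0.75,0.1]
    - [0,0,0,-1.63,6.13,0.75,0.1]

```text
time_s: 11.18
position: [0.5981, -0.1869, 0.19]
tcp_rot: [[-0.19, 0.982, -0.0], [0.982, 0.19, -0.0], [-0.0, -0.0, -1.0]]
force: [-0.5, 0.0, -1.4]
opening: 0.272
grasp_force: 30.0
```

```bash
python3 - <<'E'
from h import *
report(); print(goal([.599,-.1866,.145]))
s=read_state();T=np.eye(4);T[:3,:3]=s["tcp_rot"];T[:3,3]=s["position"]; c=optics.capture("wrist"); E=np.linalg.inv(T@c["T_tool_cam"])
im=c["image"]; cv2.imwrite("pics/w5.png",im[150:470,120:520]);o=np.array([120,150])
print("rim",proj([.599,-.1866,.135],c["intrinsics"],E)-o,"flange top",proj(s["position"]-[0,0,.005],c["intrinsics"],E)-o)
E
```

```text
t 11.1833 p [ 0.5981 -0.1869  0.19  ] open 0.27165384028899114 gf 30.000049956142902 F [-0.5407  0.0278 -1.4109]
[-0.    0.   -0.03  0.    0.03  1.5 ]
rim [190.7767 119.9996] flange top [188.4276 160.5778]
```

View pics/w5.png

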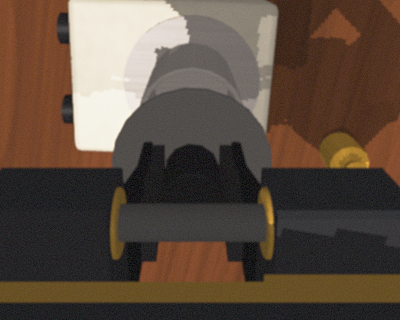

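The lid is centred over the rim within about 2 mm. Seating it.

>>> send_rows:
  commands:
    - [0,0,0,0.04,0.03,0.4,0.1]
    - [0,0,0,0.04,0.03,0.8,0.1]
    - [0,0,0,0.04,0.03,1.1,0.1]
    - [0,0,0,0.04,0.03,1.3,0.1]
    - [0,0,0,0.04,0.03,1.4,0.1]
    - [0,0,0,0.04,0.03,1.47,0.1]
    - [0,0,0,0.04,0.03,1.47,0.1]
    - [0,0,0,0.04,0.03,1.47,0.1]

```text
time_s: 11.9
position: [0.6001, -0.1858, 0.1459]
tcp_rot: [[-0.191, 0.982, 0.001], [0.982, 0.191, -0.001], [-0.001, 0.001, -1.0]]
force: [0.7, 1.0, -0.7]
opening: 0.266
grasp_force: 30.0
```

```bash
python3 -c "
from h import *
report()"
```

```text
t 11.9 p [ 0.6001 -0.1858  0.1459] open 0.26622463561470294 gf 29.999962826259434 F [ 0.6817  0.9753 -0.6639]
```

>>> send_rows:
  commands:
    - [0,0,0,0,0,0.03,0.1]
    - [0,0,0,0,0,0.06,0.1]
    - [0,0,0,0,0,0.06,0.1]
    - [0,0,0,0,0,0.06,0.6]
    - [0,0,0,0,0,0.06,0.6]
    - [0,0,0,0,0,0.06,0.6]
    - [0,0,0,0,0,0.06,0.6]
    - [0,0,0,0,0,-0.6,0.6]
    - [0,0,0,0,0,-1.5,0.6]
    - [0,0,0,0,0,-2.5,1]
    - [0,0,0,0,0,-2.5,1]

```text
time_s: 12.82
position: [0.6034, -0.1873, 0.2273]
tcp_rot: [[-0.191, 0.982, 0.012], [0.982, 0.191, -0.006], [-0.008, 0.01, -1.0]]
force: [1.1, 0.2, 0.9]
opening: 0.678
grasp_force: 0.0
```

>>> send_rows:
  commands:
    - [0,0,0,1.3,-0.45,0,1]
    - [0,0,0,2.6,-0.9,0,1]
    - [0,0,0,3.9,-1.34,0,1]
    - [0,0,0,5.2,-1.8,0,1]
    - [0,0,0,6.5,-2.24,0,1]
    - [0,0,0,7.8,-2.7,0,1]
    - [0,0,0,9.1,-3.1,0.3,1]
    - [0,0,0,10.4,-3.6,0.8,1]
    - [0,0,0,11.7,-4,1.4,1]
    - [0,0,0,12.6,-4.35,2,1]
    - [0,0,0,12.96,-4.46,2.6,1]
    - [0,0,0,12.96,-4.46,2.8,1]
    - [0,0,0,12.96,-4.46,2.8,1]
    - [0,0,0,12.96,-4.46,2.8,1]
    - [0,0,0,12.96,-4.46,2.8,1]

```text
time_s: 14.07
position: [0.3963, 0.1698, 0.1373]
tcp_rot: [[-0.189, 0.982, 0.003], [0.982, 0.189, -0.0], [-0.001, 0.003, -1.0]]
force: [-0.3, -0.3, 0.5]
opening: 1.002
grasp_force: 0.0
```

```bash
python3 - <<'E'
from h import *
report(); print(goal([.3945,.1702,.030]))
s=read_state();T=np.eye(4);T[:3,:3]=s["tcp_rot"];T[:3,3]=s["position"]; c=optics.capture("wrist"); E=np.linalg.inv(T@c["T_tool_cam"])
p=proj([.3945,.1702,.056],c["intrinsics"],E); print("jar px",p)
a=c["image"][120:440,120:520]
c=optics.capture("scene"); K,E=c["intrinsics"],c["extrinsics"]
b=cv2.resize(c["image"][240:400,200:400],None,fx=2,fy=2,interpolation=2)
print((proj([.599,-.1866,.139],K,E)-[200,240])*2)
cv2.imwrite("pics/m6.png",np.hstack([a,b]))
E
```

```text
t 14.0667 p [0.3963 0.1698 0.1373] open 1.0016909646323524 gf 0.0 F [-0.2704 -0.3065  0.5464]
[ 0.04  0.01 -0.04  0.03 -0.07  3.58]
jar px [306.218  253.7908]
[169.3037 157.5764]
```

View pics/m6.png

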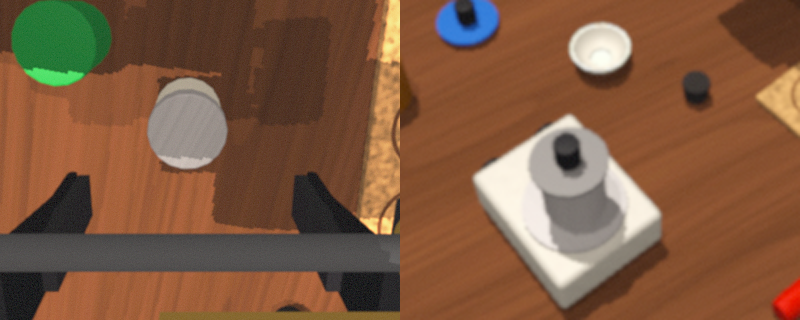

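The lid sits level on the beaker, at crop (168,160) against a predicted (169,158). The white jar's cap is at (307,250), with the green jar well clear. Gripping the jar.

>>> send_rows:
  commands:
    - [0,0,0,0.08,-0.04,1,1]
    - [0,0,0,0.08,-0.04,2,1]
    - [0,0,0,0.08,-0.04,2.8,1]
    - [0,0,0,0.08,-0.04,3.3,1]
    - [0,0,0,0.08,-0.04,3.55,1]
    - [0,0,0,0.08,-0.04,3.55,1]
    - [0,0,0,0.08,-0.04,3.55,0.3]
    - [0,0,0,0.08,-0.04,3.55,0.3]
    - [0,0,0,0.08,-0.04,3.55,0.3]
    - [0,0,0,0.08,-0.04,3.55,0.3]
    - [0,0,0,0.08,-0.04,3.55,0.3]
    - [0,0,0,0.08,-0.04,3.55,0.3]
    - [0,0,0,0.08,-0.04,3.55,0.3]
    - [0,0,0,0.08,-0.04,3.55,0.3]
    - [0,0,0,0.08,-0.04,2.8,0.3]
    - [0,0,0,0.08,-0.04,1.8,0.3]
    - [0,0,0,0.08,-0.04,0.8,0.3]
    - [0,0,0,0.08,-0.04,0.5,0.3]
    - [0,0,0,0.08,-0.04,0.5,0.3]
    - [0,0,0,0.08,-0.04,0.5,0.3]

```text
time_s: 15.83
position: [0.3927, 0.1726, 0.1217]
tcp_rot: [[-0.191, 0.982, 0.001], [0.982, 0.191, -0.0], [-0.001, 0.001, -1.0]]
force: [-0.1, 0.1, -1.6]
opening: 0.563
grasp_force: 30.0
```

```bash
python3 -c "
from h import *
report(); print(goal([.5938,.1161,.10]))"
```

```text
t 15.8333 p [0.3927 0.1726 0.1217] open 0.5633678670340344 gf 30.000088987872005 F [-0.076   0.1216 -1.6066]
[ 0.02  0.01 -0.02 -3.13  6.22  0.74]
```

>>> send_rows:
  commands:
    - [0,0,0,-0.4,0.9,0,0.3]
    - [0,0,0,-1,2,0,0.3]
    - [0,0,0,-1.5,3,0,0.3]
    - [0,0,0,-2,4,0,0.3]
    - [0,0,0,-2.5,5,0,0.3]
    - [0,0,0,-2.9,5.8,0,0.3]
    - [0,0,0,-3.13,6.22,0.3,0.3]
    - [0,0,0,-3.13,6.22,0.74,0.3]
    - [0,0,0,-3.13,6.22,1.3,0.3]
    - [0,0,0,-3.13,6.22,1.8,0.3]
    - [0,0,0,-3.13,6.22,2.2,0.3]
    - [0,0,0,-3.13,6.22,2.4,0.3]
    - [0,0,0,-3.13,6.22,2.4,0.3]
    - [0,0,0,-3.13,6.22,2.4,0.3]

```text
time_s: 17.0
position: [0.5935, 0.116, 0.0489]
tcp_rot: [[-0.191, 0.982, -0.001], [0.982, 0.191, -0.001], [-0.0, -0.001, -1.0]]
force: [0.3, -1.3, 0.1]
opening: 0.564
grasp_force: 30.0
```

```bash
python3 -c "
from h import *
report(); print(goal([.5938,.1161,.0415]))"
```

```text
t 17.0 p [0.5935 0.116  0.0489] open 0.5643890868879676 gf 30.00000039115548 F [ 0.2994 -1.2938  0.1375]
[-0.01  0.   -0.02  0.    0.01  0.25]
```

>>> send_rows:
  commands:
    - [0,0,0,0,0,0.15,0.3]
    - [0,0,0,0,0,0.25,0.3]
    - [0,0,0,0,0,0.25,0.3]
    - [0,0,0,0,0,0.25,0.3]
    - [0,0,0,0,0,0.25,1]
    - [0,0,0,0,0,0.25,1]
    - [0,0,0,0,0,0.25,1]
    - [0,0,0,0,0,0.25,1]
    - [0,0,0,0,0,0.25,1]
    - [0,0,0,0,0,-0.7,1]
    - [0,0,0,0,0,-1.7,1]
    - [0,0,0,0,0,-2.7,1]
    - [0,0,0,0,0,-3.7,1]
    - [0,0,0,0,0,-4.7,1]
    - [0,0,0,0,0,-4.7,1]

```text
time_s: 18.25
position: [0.5979, 0.1163, 0.1974]
tcp_rot: [[-0.191, 0.982, 0.014], [0.982, 0.191, -0.0], [-0.003, 0.013, -1.0]]
force: [1.9, 0.3, 0.5]
opening: 0.998
grasp_force: 0.0
```

>>> send_rows:
  commands:
    - [0,0,0,-0.8,-0.7,0,1]
    - [0,0,0,-1.7,-1.5,0,1]
    - [0,0,0,-2.6,-2.4,0,1]
    - [0,0,0,-3.6,-3.3,0,1]
    - [0,0,0,-4.6,-4.2,0,1]
    - [0,0,0,-5.6,-5.1,0,1]
    - [0,0,0,-6.6,-6,0,1]
    - [0,0,0,-7.6,-6.9,0,1]
    - [0,0,0,-8.6,-7.8,0,1]
    - [0,0,0,-9.6,-8.7,0,1]
    - [0,0,0,-10.6,-9.6,0,1]
    - [0,0,0,-11.4,-10.3,0.4,1]
    - [0,0,0,-11.81,-10.7,0.8,1]
    - [0,0,0,-11.81,-10.7,1,1]
    - [0,0,0,-11.81,-10.7,1,1]
    - [0,0,0,-11.81,-10.7,1,1]
    - [0,0,0,-11.81,-10.7,1,1]

```text
time_s: 19.67
position: [0.3468, -0.2919, 0.1609]
tcp_rot: [[-0.192, 0.981, 0.001], [0.981, 0.192, -0.0], [-0.0, 0.001, -1.0]]
force: [-0.2, -0.3, -0.8]
opening: 1.0
grasp_force: 0.0
```

```bash
python3 - <<'E'
from h import *
report(); print(goal([.3466,-.2929,.036]))
s=read_state();T=np.eye(4);T[:3,:3]=s["tcp_rot"];T[:3,3]=s["position"]; c=optics.capture("wrist"); E=np.linalg.inv(T@c["T_tool_cam"])
print("bottle px",proj([.3466,-.2929,.098],c["intrinsics"],E)-[120,120])
a=c["image"][120:440,120:520]
c=optics.capture("top"); K,E=c["intrinsics"],c["extrinsics"]
b=cv2.resize(c["image"][100:260,140:340],None,fx=2,fy=2,interpolation=2)
print("jar",(proj([.5938,.1161,.066],K,E)-[140,100])*2)
cv2.imwrite("pics/m7.png",np.hstack([a,b]))
E
```

```text
t 19.6667 p [ 0.3468 -0.2919  0.1609] open 0.9997779054451454 gf 0.0 F [-0.1934 -0.309  -0.8477]
[ 0.01  0.   -0.   -0.03 -0.02  4.16]
bottle px [188.3849 146.8697]
jar [220.217  88.011]
```

View pics/m7.png

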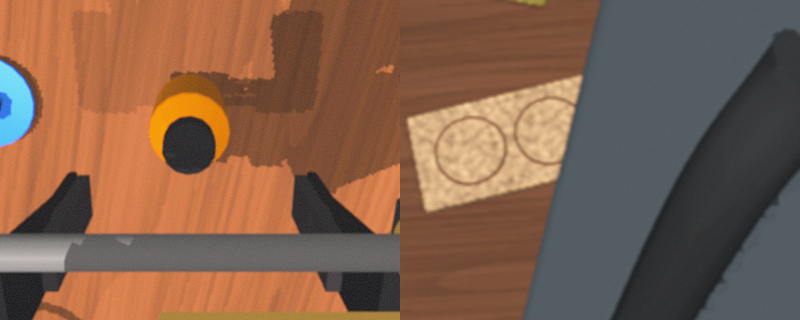

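The bottle cap is at crop (189,146), exactly as predicted. The arm hides the jar. Gripping the bottle.

>>> send_rows:
  commands:
    - [0,0,0,-0.03,-0.02,1,1]
    - [0,0,0,-0.03,-0.02,2,1]
    - [0,0,0,-0.03,-0.02,3,1]
    - [0,0,0,-0.03,-0.02,3.7,1]
    - [0,0,0,-0.03,-0.02,4.15,1]
    - [0,0,0,-0.03,-0.02,4.15,1]
    - [0,0,0,-0.03,-0.02,4.15,0.3]
    - [0,0,0,-0.03,-0.02,4.15,0.3]
    - [0,0,0,-0.03,-0.02,4.15,0.3]
    - [0,0,0,-0.03,-0.02,4.15,0.3]
    - [0,0,0,-0.03,-0.02,4.15,0.3]
    - [0,0,0,-0.03,-0.02,4.15,0.3]
    - [0,0,0,-0.03,-0.02,4.15,0.3]
    - [0,0,0,-0.03,-0.02,4.15,0.3]
    - [0,0,0,-0.03,-0.02,3.3,0.3]
    - [0,0,0,-0.03,-0.02,2.3,0.3]
    - [0,0,0,-0.03,-0.02,1.3,0.3]
    - [0,0,0,-0.03,-0.02,0.3,0.3]
    - [0,0,0,-0.03,-0.02,-0.5,0.3]
    - [0,0,0,-0.03,-0.02,-0.5,0.3]

```text
time_s: 21.43
position: [0.3476, -0.2961, 0.1797]
tcp_rot: [[-0.191, 0.982, 0.006], [0.982, 0.191, -0.008], [-0.009, 0.004, -1.0]]
force: [0.6, 0.1, -1.7]
opening: 0.606
grasp_force: 30.0
```

```bash
python3 -c "
from h import *
report(); print(goal([.5628,.2736,.17]))"
```

```text
t 21.4333 p [ 0.3476 -0.2961  0.1797] open 0.6063786864764229 gf 29.99982537701726 F [ 0.5738  0.1287 -1.6608]
[ 0.05  0.1  -0.02 17.27 10.67  0.21]
```

>>> send_rows:
  commands:
    - [0,0,0,0.5,0.3,0,0.3]
    - [0,0,0,1.4,0.86,0,0.3]
    - [0,0,0,2.4,1.5,0,0.3]
    - [0,0,0,3.4,2.1,0,0.3]
    - [0,0,0,4.4,2.7,0,0.3]
    - [0,0,0,5.4,3.3,0,0.3]
    - [0,0,0,6.4,3.95,0,0.3]
    - [0,0,0,7.4,4.6,0,0.3]
    - [0,0,0,8.4,5.2,0,0.3]
    - [0,0,0,9.4,5.8,0,0.3]
    - [0,0,0,10.4,6.4,0,0.3]
    - [0,0,0,11.4,7.05,0,0.3]
    - [0,0,0,12.4,7.7,0,0.3]
    - [0,0,0,13.4,8.3,0,0.3]
    - [0,0,0,14.4,8.9,0,0.3]
    - [0,0,0,15.4,9.5,0,0.3]
    - [0,0,0,16.3,10.1,0,0.3]
    - [0,0,0,17,10.5,0,0.3]
    - [0,0,0,17.2,10.65,0,0.3]
    - [0,0,0,17.2,10.65,0,0.3]

```text
time_s: 23.1
position: [0.5606, 0.2749, 0.1736]
tcp_rot: [[-0.193, 0.981, -0.001], [0.981, 0.193, -0.001], [-0.001, -0.002, -1.0]]
force: [0.3, -0.4, -1.7]
opening: 0.611
grasp_force: 30.0
```

>>> send_rows:
  commands:
    - [0,0,0,0,0,0.7,0.3]
    - [0,0,0,0,0,1.5,0.3]
    - [0,0,0,0,0,2.3,0.3]
    - [0,0,0,0,0,3,0.3]
    - [0,0,0,0,0,3.4,0.3]
    - [0,0,0,0,0,3.4,0.3]
    - [0,0,0,0,0,3.4,0.3]
    - [0,0,0,0,0,3.4,0.3]

```text
time_s: 23.77
position: [0.5619, 0.2731, 0.0746]
tcp_rot: [[-0.19, 0.982, 0.002], [0.982, 0.19, -0.0], [-0.001, 0.002, -1.0]]
force: [-0.5, 0.5, -2.1]
opening: 0.612
grasp_force: 30.0
```

```bash
python3 -c "
from h import *
report(); print(goal([.5628,.2736,.0475]))"
```

```text
t 23.7667 p [0.5619 0.2731 0.0746] open 0.6119698457672759 gf 29.999758524354547 F [-0.5142  0.4845 -2.0967]
[ 0.03  0.01 -0.03  0.01  0.03  0.9 ]
```

>>> send_rows:
  commands:
    - [0,0,0,0.01,0.03,0.4,0.3]
    - [0,0,0,0.01,0.03,0.7,0.3]
    - [0,0,0,0.01,0.03,0.92,0.3]
    - [0,0,0,0.01,0.03,0.92,0.3]
    - [0,0,0,0.01,0.03,0.92,0.3]
    - [0,0,0,0.01,0.03,0.92,1]
    - [0,0,0,0.01,0.03,0.92,1]
    - [0,0,0,0.01,0.03,0.92,1]
    - [0,0,0,0.01,0.03,0.92,1]
    - [0,0,0,0.01,0.03,0.92,1]
    - [0,0,0,0.01,0.03,0,1]
    - [0,0,0,0.01,0.03,-1,1]
    - [0,0,0,0.01,0.03,-2,1]
    - [0,0,0,0.01,0.03,-3,1]
    - [0,0,0,0.01,0.03,-3.6,1]
    - [0,0,0,0.01,0.03,-3.6,1]

```text
time_s: 25.1
position: [0.5649, 0.275, 0.1867]
tcp_rot: [[-0.191, 0.982, 0.01], [0.982, 0.191, 0.002], [0.0, 0.011, -1.0]]
force: [0.5, 0.3, 0.3]
opening: 0.999
grasp_force: 0.0
```

>>> send_rows:
  commands:
    - [0,0,0,0.3,-0.9,0,1]
    - [0,0,0,0.7,-2,0,1]
    - [0,0,0,1.1,-3.1,0,1]
    - [0,0,0,1.5,-4.2,0,1]
    - [0,0,0,1.9,-5.3,0,1]
    - [0,0,0,2.2,-6.3,0,1]
    - [0,0,0,2.49,-7,0.4,1]
    - [0,0,0,2.49,-7.12,0.8,1]
    - [0,0,0,2.49,-7.12,1,1]
    - [0,0,0,2.49,-7.12,1,1]
    - [0,0,0,2.49,-7.12,1,1]
    - [0,0,0,2.49,-7.12,1,1]

```text
time_s: 26.1
position: [0.3394, 0.3067, 0.1515]
tcp_rot: [[-0.19, 0.982, 0.002], [0.982, 0.19, -0.0], [-0.0, 0.002, -1.0]]
force: [0.8, 0.1, 0.4]
opening: 1.001
grasp_force: 0.0
```

```bash
python3 - <<'E'
from h import *
report(); print(goal([.339,.3063,.064]))
s=read_state();T=np.eye(4);T[:3,:3]=s["tcp_rot"];T[:3,3]=s["position"]; c=optics.capture("wrist"); E=np.linalg.inv(T@c["T_tool_cam"])
print("flask px",proj([.339,.3063,.112],c["intrinsics"],E)-[120,120])
a=c["image"][120:440,120:520]
c=optics.capture("scene"); K,E=c["intrinsics"],c["extrinsics"]
b=cv2.resize(c["image"][170:330,340:540],None,fx=2,fy=2,interpolation=2)
print("jar,bottle,mid",[(proj(q,K,E)-[340,170])*2 for q in([.5938,.1161,.066],[.5628,.2736,.108],[.5785,.1949,.01])])
cv2.imwrite("pics/m8.png",np.hstack([a,b]))
E
```

```text
t 26.1 p [0.3394 0.3067 0.1515] open 1.000639514483551 gf 0.0 F [0.7575 0.1233 0.4142]
[ 0.02  0.   -0.03 -0.01 -0.02  2.92]
flask px [187.9363 161.3961]
jar,bottle,mid [array([151.4218, 204.8454]), array([256.5823, 102.2542]), array([193.2437, 197.4176])]
```

View pics/m8.png

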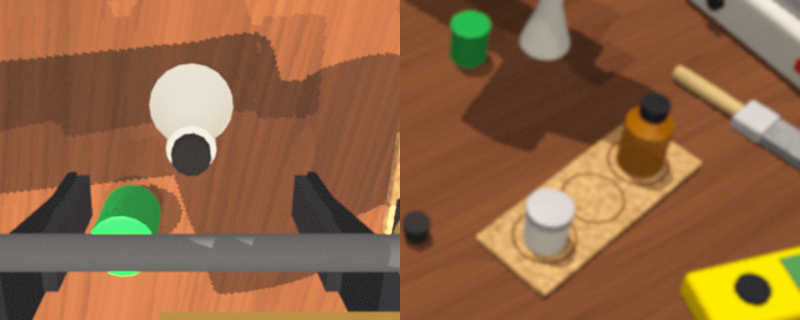

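The jar cap at (150,205) and the bottle cap at (255,103) match their predicted positions. The stopper is at crop (191,154), about 3 mm along +x of the tool, so I correct for that and grip the neck.

>>> send_rows:
  commands:
    - [0,0,0,0.09,0.02,0.8,1]
    - [0,0,0,0.09,0.02,1.6,1]
    - [0,0,0,0.09,0.02,2.3,1]
    - [0,0,0,0.09,0.02,2.7,1]
    - [0,0,0,0.09,0.02,2.9,1]
    - [0,0,0,0.09,0.02,2.9,1]
    - [0,0,0,0.09,0.02,2.9,0.1]
    - [0,0,0,0.09,0.02,2.9,0.1]
    - [0,0,0,0.09,0.02,2.9,0.1]
    - [0,0,0,0.09,0.02,2.9,0.1]
    - [0,0,0,0.09,0.02,2.9,0.1]
    - [0,0,0,0.09,0.02,2.9,0.1]
    - [0,0,0,0.09,0.02,2.9,0.1]
    - [0,0,0,0.09,0.02,2.9,0.1]
    - [0,0,0,0.09,0.02,2.9,0.1]
    - [0,0,0,0.09,0.02,2.9,0.1]
    - [0,0,0,0.09,0.02,2.9,0.1]
    - [0,0,0,0.09,0.02,2.9,0.1]
    - [0,0,0,0.09,0.02,2.9,0.1]

```text
time_s: 27.78
position: [0.3382, 0.3092, 0.0644]
tcp_rot: [[-0.191, 0.982, 0.001], [0.982, 0.191, -0.001], [-0.001, 0.001, -1.0]]
force: [1.1, 0.7, -0.5]
opening: 0.313
grasp_force: 29.7
```

>>> send_rows:
  commands:
    - [0,0,0,0,0,0,0.1]
    - [0,0,0,0,0,-0.5,0.1]
    - [0,0,0,0,0,-1.5,0.1]
    - [0,0,0,0,0,-2.5,0.1]
    - [0,0,0,0,0,-3.5,0.1]
    - [0,0,0,0,0,-4.5,0.1]
    - [0,0,0,0,0,-5.2,0.1]
    - [0,0,0,0,0,-5.2,0.1]
    - [0,0,0,0,0,-5.2,0.1]

```text
time_s: 28.53
position: [0.3382, 0.3095, 0.2212]
tcp_rot: [[-0.191, 0.982, 0.003], [0.982, 0.191, 0.001], [0.0, 0.003, -1.0]]
force: [1.0, -1.1, -0.9]
opening: 0.313
grasp_force: 29.7
```

```bash
python3 -c "
from h import *
report(); print(goal([.5785,.1949,.22]))"
```

```text
t 28.5333 p [0.3382 0.3095 0.2212] open 0.31316383323651364 gf 29.652722798637114 F [ 0.9965 -1.149  -0.884 ]
[ 0.03 -0.   -0.02 -5.28  7.13  0.06]
```

>>> send_rows:
  commands:
    - [0,0,0,-0.5,0.7,0,0.1]
    - [0,0,0,-1.2,1.6,0,0.1]
    - [0,0,0,-1.9,2.5,0,0.1]
    - [0,0,0,-2.6,3.5,0,0.1]
    - [0,0,0,-3.3,4.5,0,0.1]
    - [0,0,0,-4,5.4,0,0.1]
    - [0,0,0,-4.7,6.3,0,0.1]
    - [0,0,0,-5.1,6.9,0,0.1]
    - [0,0,0,-5.28,7.13,0,0.1]
    - [0,0,0,-5.28,7.13,0,0.1]
    - [0,0,0,-5.28,7.13,0.8,0.1]
    - [0,0,0,-5.28,7.13,1.7,0.1]
    - [0,0,0,-5.28,7.13,2.6,0.1]
    - [0,0,0,-5.28,7.13,3.4,0.1]
    - [0,0,0,-5.28,7.13,4,0.1]
    - [0,0,0,-5.28,7.13,4.3,0.1]
    - [0,0,0,-5.28,7.13,4.3,0.1]
    - [0,0,0,-5.28,7.13,4.3,0.1]
    - [0,0,0,-5.28,7.13,4.3,0.1]

```text
time_s: 30.12
position: [0.5786, 0.1951, 0.0928]
tcp_rot: [[-0.191, 0.982, 0.002], [0.982, 0.191, -0.0], [-0.001, 0.002, -1.0]]
force: [0.4, 1.2, -1.9]
opening: 0.317
grasp_force: 29.7
```

```bash
python3 -c "
from h import *
report(); print(goal([.5785,.1949,.0745]))"
```

```text
t 30.1167 p [0.5786 0.1951 0.0928] open 0.31689978895667803 gf 29.661132593464572 F [ 0.3737  1.1994 -1.921 ]
[ 0.03  0.01 -0.01 -0.01 -0.01  0.61]
```

>>> send_rows:
  commands:
    - [0,0,0,0,0,0.3,0.1]
    - [0,0,0,0,0,0.5,0.1]
    - [0,0,0,0,0,0.61,0.1]
    - [0,0,0,0,0,0.61,0.1]
    - [0,0,0,0,0,0.61,0.1]
    - [0,0,0,0,0,0.61,0.9]
    - [0,0,0,0,0,0.61,0.9]
    - [0,0,0,0,0,0.61,0.9]
    - [0,0,0,0,0,0.61,0.9]
    - [0,0,0,0,0,0.61,0.9]
    - [0,0,0,0,0,0.61,0.9]
    - [0,0,0,0,0,0,0.9]
    - [0,0,0,0,0,-1,0.9]
    - [0,0,0,0,0,-2,0.9]
    - [0,0,0,0,0,-3,0.9]
    - [0,0,0,0,0,-4,0.9]
    - [0,0,0,0,0,-4.5,0.9]

```text
time_s: 31.53
position: [0.5799, 0.195, 0.2307]
tcp_rot: [[-0.191, 0.982, 0.007], [0.982, 0.191, 0.0], [-0.001, 0.007, -1.0]]
force: [0.6, 0.4, 0.1]
opening: 0.896
grasp_force: 0.0
```

>>> send_rows:
  commands:
    - [0,0,0,1,-0.5,0,0.9]
    - [0,0,0,2,-1,0,0.9]
    - [0,0,0,3,-2,0,0.9]
    - [0,0,0,4,-3,0,0.9]
    - [0,0,0,5,-4,0,0.9]
    - [0,0,0,6,-5,0,0.9]
    - [0,0,0,7,-6,0,0.9]
    - [0,0,0,8,-7,0,0.9]
    - [0,0,0,9,-8,0,0.9]
    - [0,0,0,10,-8,0,0.9]
    - [0,0,0,10,-8,0,0.9]
    - [0,0,0,10,-8,0,0.9]
    - [0,0,0,10,-8,0,0.9]
    - [0,0,0,10,-8,0,0.9]

```text
time_s: 32.7
position: [0.2859, 0.4424, 0.2261]
tcp_rot: [[-0.19, 0.982, 0.0], [0.982, 0.19, -0.001], [-0.001, 0.0, -1.0]]
force: [0.4, -0.3, -0.2]
opening: 0.901
grasp_force: 0.0
```

```bash
python3 - <<'E'
from h import *
report()
Q={"jar":[.5938,.1161,.066],"bottle":[.5628,.2736,.108],"flask":[.5785,.1949,.122],"lid":[.5982,-.1871,.167],"lidflange":[.5982,-.1871,.139]}
o={"top":(140,80,460,230),"scene":(220,180,500,380)}; L=[]
for n in("top","scene"):
    c=optics.capture(n); x0,y0,x1,y1=o[n]; K,E=c["intrinsics"],c["extrinsics"]
    im=cv2.resize(c["image"][y0:y1,x0:x1],(640,int(640*(y1-y0)/(x1-x0))),interpolation=2); f=640/(x1-x0)
    off=im[:300] if n=="top" else im[100:400]
    for k,q in Q.items(): print(n,k,(proj(q,K,E)-[x0,y0])*f+[0,0 if n=="top" else 200])
    L.append(off)
cv2.imwrite("pics/f9.png",np.vstack(L)[:600])
E
```

```text
t 32.7 p [0.2859 0.4424 0.2261] open 0.9007837494143408 gf 0.0 F [ 0.3536 -0.3475 -0.2267]
top jar [220.217 128.011]
top bottle [ 36.978  152.7394]
top flask [121.659  124.3451]
top lid [562.3049  52.9251]
top lidflange [555.9362  68.2291]
scene jar [447.3392 411.2518]
scene bottle [567.5227 294.0048]
scene flask [515.3395 326.5444]
scene lid [143.894  496.7929]
scene lidflange [146.7289 516.7445]
```

View pics/f9.png

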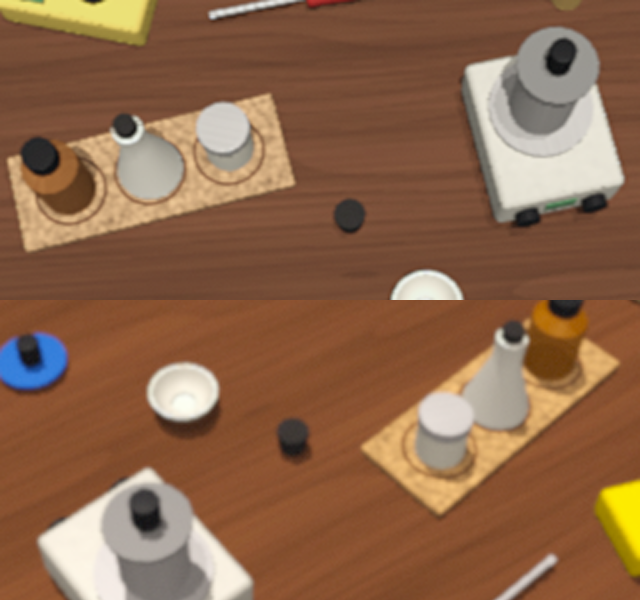

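The final view shows everything upright and within about 3 mm of target:

| Item | Seen in crop | Predicted |
|---|---|---|
| Jar | (223,129) | (220,128) |
| Bottle | (40,156) | (37,153) |
| Flask stopper | (125,125) | (122,124) |
| Lid flange | (557,67) | (556,68) |

The lid lies level on the beaker, so I'm handing in.

```bash
python3 -c "
from h import *
print(bot.hand_in())"
```

```text
the job is handed in; nothing more can be done
None
```

The job is handed in, with no verdict returned: in the last pictures the lidded beaker stands on the stirrer plate and the jar, flask and bottle stand in their circles, all upright, let go and about 3 mm or less from target.

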